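Screw the cap back on the kitchen water filter

ROBOT

A 6-joint arm with a two-finger parallel gripper is mounted at the origin on the work surface. World frame = base frame: x ahead of the robot, y to its left, z up, the work surface at z = 0. Lengths are in m, angles in rad, forces in N, time in s.
With the tool pointing down it reaches from about 0.275 to 0.825 m from the base axis. Payload 4.9 kg.
Tool frame: the origin (TCP) lies between the finger pads, 19 mm behind the fingertips; this is the grasp point; z points along the fingers, y is the line along which they close (so a half turn about z gives the same grasp; the last joint's range is limited). The gripper opens to 85 mm and grips with 20 to 120 N. Pads are 22 mm wide; open, the fingers measure 114 mm over their backs; the gripper's body (76 mm by 85 mm) begins 54 mm behind the grasp point. The pads swing forward as they close: fully open they stand 13 mm farther back than shut.
Start: joints at [-1.479, 0.326, -0.193, 1.052, 0, 1.437], TCP at [0.123, -0.536, 0.25] pointing down, gripper open.
Joint ranges: [-2.65, 2.65], [-0.97, 1.79], [-1.3, 1.35], [-1.93, 2.1], [-1.47, 1.37], [-3.14, 3.14]. Speed limits (rad/s): [2.57, 2.57, 3.14, 3.14, 3.14, 3.14].

INTERFACE

Orientations are given as a 3x3 rotation matrix whose columns are the frame's x, y, z axes.
In Python, from cell import arm gives the robot as it stands.
- The arm moves only by the shell command python3 -m inch 'ROWS' [OPENING] [FORCE]. ROWS is a JSON object of lists of equal length, an entry for each row: "slide": the shift along the tool's x, y, z in cm, a list of three; "dr": the turn, a rotation vector about the tool's x, y, z in rad, a list of three. In form: {"slide": [[dx, dy, dz], ...], "dr": [[ax, ay, az], ...]}. A call has 1 to 12 rows; each row shifts and turns the commanded pose from where the row before left it, along the tool's axes as they then stand; what a row does not reach is not made up. A row lasts 1/10 s, in which the tool goes at most 50 mm and 8.59 degrees, less where a joint would pass 70% of its speed; a pose out of reach is approached as far as the arm can. A call with a gripper value outside its range is refused whole. OPENING is the closure, from -1 (fully open) to 1 (shut), set as the call begins (- or left out, the last holds). The fingers move at their own pace and stop on an object; FORCE is the grip in N (left out, the last holds). Time passes only in rows, so rows that do not move let the fingers close. It gives the time, the measured TCP pose, the force, the opening and the grip force at its end, in the units of the state.
- arm.observe(): the state, without advancing time (a new reading comes with each control period).
- arm.snapshot(name): name is "scene" or "top"; returns a dict with "img" (400x640x3 uint8, red, green, blue), "camera_matrix" (3x3 intrinsics, pixels), "rvec" (rotation vector, rad) and "tvec" (3), from world to camera coordinates, as OpenCV has them. Camera axes: x right, y down, z forward; pixel columns grow to the right and rows downward; lengths in m; the calibration is good to about 2 mm. A picture is of the moment at which its call begins. There is no depth.
- arm.job_done(): hands the job in; it is judged then, once.
Trained networks look in a picture, given as the dict that the camera call returned (one of the last four; its "shot" number tells which), for a name from the list of things; names that differ only in an ending like _2 or _b are one class to them, and where a whole thing is asked for, a point or a joint stands for the part that bears it (a point fixed in the world has none). Each returns a list of dicts, best first, with "confidence" (0 to 1); they miss things now and then, are a little off and sometimes report something else, mostly with a low value. They report only what shows in the picture. A call takes as long as a camera call. They do not tell look-alikes from the thing itself.
- arm.recognise(thing, picture): "position" ([x, y, z] in m, in the coordinates of the camera as it stood for that picture, good to about 4 mm: the middle of the surface that is visible of it).
The state is a dict: "time_s": time; "joint_positions": joint angles; "qd": joint speeds; "joint_efforts": joint torques, N m; "tool_pos": TCP position; "orientation": TCP orientation; "wrist_force": force on the tool from outside, world axes, zero at the start; "wrist_torque": the same for the moment, N m; "gripper_width": opening from 0.0 (shut) to 1.0 (fully open); "gripper_force": force on a finger pad.
Only numpy, scipy, OpenCV 4.12 (cv2) and the standard library are available. Lean on these libraries where they do the work, as an engineer would, in place of code of your own. Each camera call takes 0.05 s, during which the arm holds its last target. There are 200 camera calls.

TASK

Put the grey screw cap that lies on the steel drainer back on the water filter without cross-threading it: set it level on the neck, turn it gently backward (anticlockwise seen from above) until you feel it drop a step into the thread, then turn it forward (clockwise) until it is fully home against its end stop, and let go. Do not lean on it, and do not force it round against a stop, as the plastic thread cracks easily; leave the mug, soap bottle and brush where they are.

Things in the scene. Friction and masses are not known exactly. Their poses are not given: they have to be found in the camera images.
- cap: Loose grey plastic screw cap, 60 to 130 g, mouth down on the drainer. Skirt 62 mm outside, 52 inside, 24 mm high with a 5 mm closed top; on top a straight wing to turn it by: 52 mm long (cap's x), 20 mm thick (y), 30 mm high, from 24 to 54 mm above the rim. Origin: centre of the rim's underside; z up. Same after half a turn.
- wing (a point): On the cap's axis, 46 mm above its rim, 8 mm below the wing's top: TCP height for a grasp from above across the wing's 20 mm thickness (fingertips clear the cap's top by 3 mm).
- lugs (a point): On the cap's axis, 3 mm above its rim, level with its two inner lugs: round, 3 mm thick, pointing inward on the cap's +x and -x sides (under the wing's two ends), tips 43 mm apart.
- housing: Water filter: steel canister 88 mm across, 110 mm high, on a 116 mm foot bolted to the worktop (fixed; place and yaw differ each time). Origin: centre of the foot's underside. Two level pipe stubs stick out along its +y and -y to 70 mm from the axis, 80 mm up.
- shoulder (a point): Centre of the canister's flat top, 110 mm above the worktop, z up, yaw of the housing. The cap's rim stands above this point: 9 to 14 mm with the lugs on top of the thread, 7 to 8 mm when dropped into the thread's gaps, 2 mm when fully home at the end stop. The thread cracks if the cap bears on it with over 30 N in all, summed over the contacts: a push of 30 N, or 0.6 N m against a stop.
- neck_top (a point): Top centre of the white threaded neck, 21 mm above the shoulder. Core 40 mm, chamfered to 32 at the top, 48 over the thread: the cap has 1.5 mm play. Two equal thread starts half a turn apart, at an angle that differs each time and is not reported. If the cap is set on with its wing square to the pipe stubs (cap x along housing x, either way round), the drop lies 0.1 to 1.5 rad anticlockwise.
- thread_entry (a point): On the neck's axis, 10 mm above the shoulder. Anticlockwise, the ridges' tops climb 2.4 mm/rad and end in gaps 0.35 rad wide where the cap can drop 5 to 6 mm; a post stops it hard 0.2 rad past the edge. Then clockwise the lugs run under the ridges, down 2.4 mm/rad (1 mm up-down play), for 2.1 to 2.4 rad to a hard end stop. Clockwise from on top only jams on a post.
- bush (a point): Centre of the thin black rubber bush on which the neck stands, on the shoulder, 57 mm across: the neck gives springily about the vertical, about 5 N m per rad, so that a stop is felt as a torque that grows by some 0.5 N m in 0.1 rad of turning on; the stops are good to 0.6 N m (0.12 rad past first touch). It springs back on release.
- drainer: Flat steel drainer plate, 200 x 190 mm, 6 mm thick with a low edge, fixed on the worktop; the cap stands on it. Origin: centre of its underside.
- mug: White mug, 80 mm across, 90 mm high, bystander. Origin: centre of its underside.
- soap: Amber soap bottle, 60 mm across, 170 mm high, bystander. Origin: centre of its underside.
- brush: Washing-up brush lying on the worktop, bystander. Origin: underside near its middle.
Things that resemble listed ones, but are neither listed nor needed, are in the scene too. Of the things like the cap, leave any that is green; of the rest the larger one is meant.

How it is judged:
By the outcome, as a careful person would: the job done as asked, in the order asked, and still so for the second after the job is handed in, with the robot touching nothing.
It also fails if it takes over 72 s, if anything falls off the work surface, if the arm or the gripper's body presses on something with over 40 N, if the wrist force passes 120 N, or if a joint passes its speed limit or range.

## Working session

There is one attempt and no reset: what is moved stays moved. The work goes in short steps, Python scripts to look and compute and a shell command to move; the robot and the scene stay as the last step left them, time stands still between calls to the robot, and variables do not carry over. Pictures are saved under pics/ and viewed, at most 10 in all, crops included, and the job is handed in when it is done.

```bash
mkdir -p pics; ls; cat > h.py <<'E'
import numpy as np, cv2, json
from cell import arm
def w(p,s):
    R=cv2.Rodrigues(np.array(s['rvec'],float))[0]; return R.T@(np.array(p)-np.array(s['tvec']).ravel())
def px(P,s):
    return cv2.projectPoints(np.array(P,float).reshape(-1,3),np.array(s['rvec'],float),np.array(s['tvec'],float),np.array(s['camera_matrix'],float),None)[0].reshape(-1,2)
def ray(uv,z,s):
    R=cv2.Rodrigues(np.array(s['rvec'],float))[0]; C=-R.T@np.array(s['tvec'],float).ravel()
    d=R.T@np.linalg.inv(np.array(s['camera_matrix'],float))@np.array([uv[0],uv[1],1.]); return C+d*(z-C[2])/d[2]
E
python3 - <<'E'
from h import *
np.set_printoptions(precision=3,suppress=True)
for n in ('scene','top'):
    s=arm.snapshot(n); cv2.imwrite(f'pics/{n}0.png',s['img'][:,:,::-1])
    R=cv2.Rodrigues(np.array(s['rvec'],float))[0]; print(n,-R.T@np.array(s['tvec']).ravel())
    for t in ['cap','wing','housing','shoulder','neck_top','drainer','mug','soap','brush']:
        for d in arm.recognise(t,s): 
            if d['confidence']>.2: P=w(d['position'],s); print(t,round(d['confidence'],2),P,px(P,s)[0])
o=arm.observe(); print(o['time_s'],o['tool_pos'],o['orientation'],o['gripper_width'])
E
```

```text
pics
scene [1.219 0.67  0.71 ]
cap 0.78 [ 0.351 -0.191  0.023] [321.67  176.992]
cap 0.55 [ 0.513 -0.174  0.026] [291.594 193.921]
cap 0.53 [ 0.485 -0.325  0.017] [270.81  177.746]
wing 0.68 [ 0.491 -0.32   0.014] [270.346 179.378]
wing 0.65 [ 0.35  -0.186  0.023] [322.691 177.475]
wing 0.61 [ 0.545 -0.387  0.013] [247.936 178.072]
housing 0.71 [0.595 0.2   0.076] [360.285 243.245]
shoulder 0.63 [0.593 0.201 0.082] [361.39  241.592]
neck_top 0.75 [ 0.554 -0.135  0.008] [290.244 207.51 ]
neck_top 0.64 [0.589 0.202 0.077] [362.369 242.243]
neck_top 0.3 [ 0.51  -0.174  0.034] [292.196 191.573]
drainer 0.79 [ 0.554 -0.135  0.005] [290.229 208.04 ]
mug 0.63 [0.744 0.053 0.061] [281.622 246.882]
soap 0.92 [0.607 0.404 0.092] [425.654 281.452]
brush 0.65 [ 0.545 -0.388  0.015] [247.756 177.531]
brush 0.39 [0.743 0.054 0.058] [282.151 247.798]
top [0.369 0.019 1.066]
cap 0.92 [ 0.494 -0.185  0.031] [392.438 223.437]
cap 0.59 [ 0.334 -0.2    0.026] [401.977 288.953]
cap 0.58 [ 0.531 -0.396  0.022] [474.189 206.981]
cap 0.49 [ 0.471 -0.323  0.016] [446.531 231.875]
wing 0.78 [ 0.491 -0.185  0.029] [391.966 224.603]
wing 0.7 [ 0.33  -0.193  0.027] [399.1   290.987]
wing 0.63 [ 0.475 -0.323  0.014] [446.289 230.314]
neck_top 0.56 [0.549 0.177 0.109] [241.198 199.679]
drainer 0.55 [ 0.532 -0.147  0.007] [374.545 210.247]
mug 0.83 [0.735 0.044 0.04 ] [297.904 131.546]
soap 0.56 [0.574 0.38  0.11 ] [153.467 191.39 ]
brush 0.91 [ 0.535 -0.397  0.019] [473.97  205.655]
1.0 [ 0.123 -0.536  0.25 ] [[ 0.975  0.224 -0.   ]
 [ 0.224 -0.975 -0.   ]
 [-0.     0.    -1.   ]] 0.9970348687630729
```

```bash
python3 - <<'E'
import cv2,numpy as np
a=cv2.imread('pics/scene0.png')[140:300,220:460];b=cv2.imread('pics/top0.png')[130:320,180:500]
a=cv2.resize(a,(800,533),interpolation=3);b=cv2.resize(b,(800,475),interpolation=3)
cv2.imwrite('pics/a.png',a);cv2.imwrite('pics/b.png',b)
E
```

```text
(no output)
```

View pics/a.png

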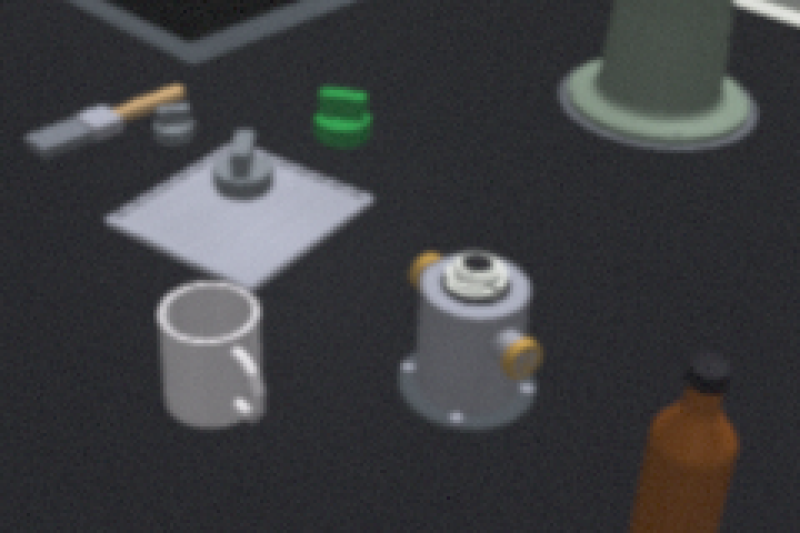

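View pics/b.png

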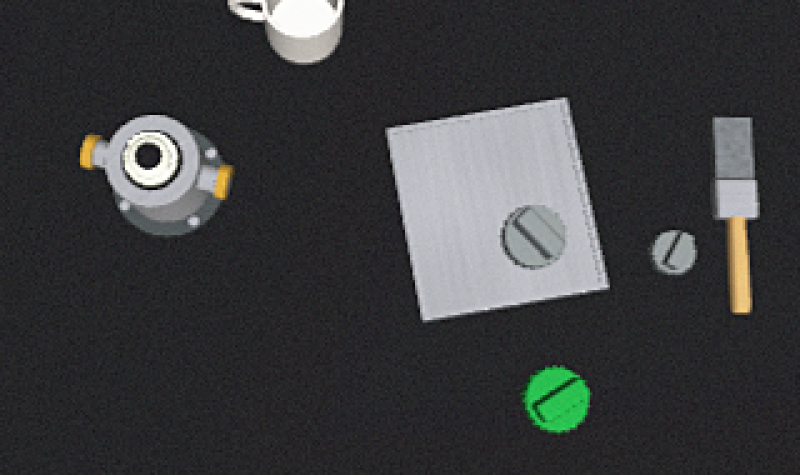

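Candidates, as pixels in the top image: large grey cap on the drainer (393,224), small grey cap (449,230) and green cap (402,289). I choose the large grey one on the drainer. The housing is at about (240,195), with yellow stub ends at (216,191) and (269,203).

```bash
cat >> h.py <<'E'
def circ(c,r,z,n=40):
    t=np.linspace(0,2*np.pi,n); return np.c_[c[0]+r*np.cos(t),c[1]+r*np.sin(t),0*t+z]
def rect(c,a,b,yaw,z):
    q=np.array([[1,1],[-1,1],[-1,-1],[1,-1],[1,1]])*[a/2,b/2]; R=np.array([[np.cos(yaw),-np.sin(yaw)],[np.sin(yaw),np.cos(yaw)]])
    q=q@R.T; return np.c_[q+c[:2],0*q[:,0]+z]
def crop(s,P,h,f,lines):
    u=px(P,s)[0]; x0,y0=(u-h).astype(int); im=s['img'][y0:y0+2*h,x0:x0+2*h,::-1]
    im=cv2.resize(im,None,fx=f,fy=f,interpolation=cv2.INTER_CUBIC).copy(); raw=im.copy()
    for L,c in lines: cv2.polylines(im,[(((px(L,s)-[x0,y0]+.5)*f-.5).round().astype(int)).reshape(-1,1,2)],False,c,1)
    return np.hstack([raw,im])
E
cat > fit.py <<'E'
from h import *
np.set_printoptions(precision=4,suppress=True)
S={n:arm.snapshot(n) for n in('top','scene')}
for n,s in S.items():
    I=s['img'].astype(int); m=((I[...,0]-I[...,2]>60)&(I[...,0]>90)&(I[...,0]-I[...,1]>15)).astype(np.uint8)
    k,l,st,c=cv2.connectedComponentsWithStats(m)
    for i in range(1,k):
        if st[i,4]>10: print(n,'yellow',st[i,4],c[i],ray(c[i],.08,s)[:2])
    hsv=I.min(2)>150
    u=px([.58,.19,.131],s)[0]; yy,xx=np.nonzero(hsv); k=np.hypot(xx-u[0],yy-u[1])<25
    print('white',xx[k].mean(),yy[k].mean(),ray((xx[k].mean(),yy[k].mean()),.126,s)[:2])
s=S['top']; print('cap disc',ray((393.2,224.8),.03,s)[:2])
E
python3 fit.py
```

```text
top yellow 632 [154.5222 193.2737] [0.5752 0.388 ]
top yellow 70 [214.7429 189.9857] [0.5796 0.2447]
top yellow 70 [268.5571 202.3429] [0.5462 0.1164]
top yellow 280 [475.4393 235.9929] [ 0.4532 -0.3695]
white 237.84876140808345 191.9973924380704 [0.5637 0.1816]
scene yellow 45 [358.6444  25.5556] [-2.2795 -2.2608]
scene yellow 34 [330.7647  65.3824] [-0.7372 -1.1981]
scene yellow 22 [344.6818  68.2273] [-0.7508 -1.0797]
scene yellow 48 [369.0625  74.2708] [-0.7524 -0.8686]
scene yellow 20 [378.45  80.05] [-0.6892 -0.7429]
scene yellow 63 [372.4921  94.0952] [-0.4388 -0.5888]
scene yellow 26 [460.5385 101.2308] [-0.689 -0.195]
scene yellow 63 [493.5714 109.619 ] [-0.6909 -0.0165]
scene yellow 132 [539.1515 121.2273] [-0.6928  0.2012]
scene yellow 163 [593.3988 135.2209] [-0.6925  0.4253]
scene yellow 29 [633.2414 145.5172] [-0.692   0.5695]
scene yellow 45 [264.6667 169.4667] [ 0.5307 -0.2961]
scene yellow 21 [347.1905 217.8095] [0.5379 0.1016]
scene yellow 30 [375.6 243.9] [0.5716 0.2323]
scene yellow 310 [428.2097 271.2   ] [0.561  0.3845]
white 362.1686390532544 225.98816568047337 [0.5866 0.1944]
cap disc [ 0.4906 -0.1873]
```

```bash
cat > ov.py <<'E'
from h import *
import sys
S={n:arm.snapshot(n) for n in('top','scene')}
c=[.4906,-.1873];y=.69;H=[.563,.181];hy=-.2546
R=(0,0,255);G=(0,255,0)
cl=[(circ(c,.031,.030),R),(circ(c,.031,.006),(255,0,0)),(rect(c,.052,.02,y,.06),G),(rect(c,.052,.02,y,.03),(0,255,255))]
d=np.array([-np.sin(hy),np.cos(hy)])
hl=[(circ(H,.044,.11),R),(circ(H,.016,.131),G),(circ(H,.058,.006),R),(np.array([[*(np.array(H)+k*d),.08] for k in(-.07,.07)]),G)]
rows=[]
for n,h in(('top',20),('scene',20)): rows.append(np.hstack([crop(S[n],[*c,.03],20,10,cl)[:, :]]))
cv2.imwrite(sys.argv[1]+'.png',np.vstack(rows)[:, :][:800])
im=cv2.resize(np.vstack(rows),None,fx=.75,fy=.75); cv2.imwrite(sys.argv[1]+'.png',im)
rows=[crop(S[n],[*H,.09],36,5,hl) for n in('top','scene')]
cv2.imwrite(sys.argv[1]+'h.png',cv2.resize(np.vstack(rows),None,fx=.83,fy=.83))
E
python3 ov.py pics/o1
```

```text
(no output)
```

View pics/o1.png

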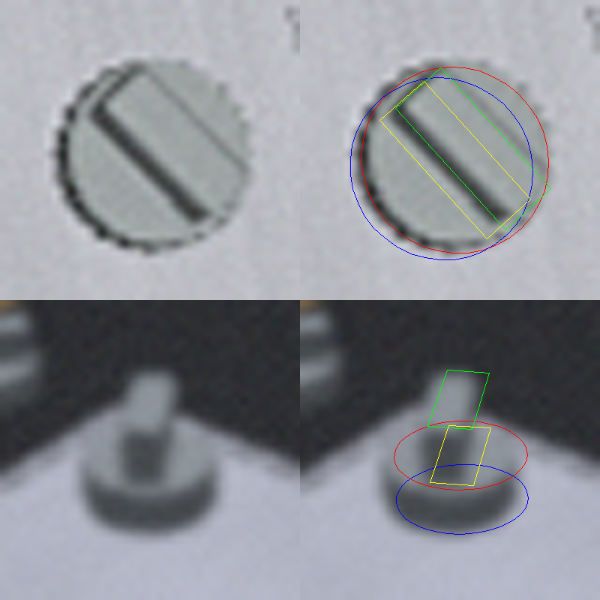

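View pics/o1h.png

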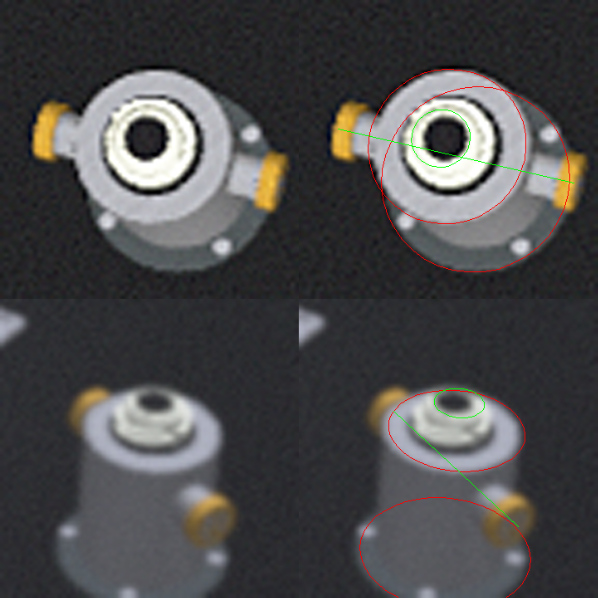

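The crops confirm the large grey cap stands on the drainer, with its wing running up-left to down-right in the top view. My outlines are 1–2 px off, so I'll refine them by fitting the edges.

```bash
cat > ef.py <<'E'
from h import *
from scipy.optimize import minimize
from scipy.ndimage import map_coordinates
np.set_printoptions(precision=4,suppress=True)
S={n:[arm.snapshot(n) for _ in range(4)] for n in('top','scene')}
def G(sh):
    g=cv2.GaussianBlur(np.mean([s['img'] for s in sh],0).mean(2),(0,0),1.0)
    return np.hypot(cv2.Sobel(g,cv2.CV_64F,1,0),cv2.Sobel(g,cv2.CV_64F,0,1))
GG={n:G(S[n]) for n in S}
def sc(P,n):
    u=px(P,S[n][0]); return map_coordinates(GG[n],[u[:,1],u[:,0]],order=1).mean()
def hull(A,n):
    pts=np.vstack(A).astype(float); u=px(pts,S[n][0]).astype(np.float32); h=cv2.convexHull(u)[:,0]; h=np.vstack([h,h[:1]])
    t=np.r_[0,np.cumsum(np.linalg.norm(np.diff(h,axis=0),axis=1))]; q=np.linspace(0,t[-1],120)
    x=np.interp(q,t,h[:,0]);y=np.interp(q,t,h[:,1]); return map_coordinates(GG[n],[y,x],order=1).mean()
def seg(L): 
    return np.vstack([np.linspace(L[i],L[i+1],20) for i in range(len(L)-1)])
def best(f,x0,d):
    b=None
    for _ in range(40):
        r=minimize(lambda p:-f(p),x0+np.random.default_rng(_).uniform(-1,1,len(x0))*d,method='Nelder-Mead',options=dict(xatol=1e-5,fatol=1e-3))
        if b is None or r.fun<b.fun: b=r
    return b.x,-b.fun
if __name__=='__main__':
  for ns in(['top'],['scene'],['top','scene']):
    f=lambda p:sum(sc(circ(p,.044,.11),n) for n in ns)
    print(ns,'canister',*best(f,np.array([.564,.179]),.004))
    f=lambda p:sum(sc(circ(p,.058,.006)[:],n) for n in ns)
    f=lambda p:sum(hull([circ(p,.031,.03),circ(p,.031,.006),],n) for n in ns) if ns==['top'] else sum(hull([circ(p,.031,.03),circ(p,.031,.006)],n) for n in ns)
    x,v=best(f,np.array([.492,-.187]),.004); print(' cap',x,v)
    f=lambda p:sum(sc(seg(rect(p,.052,.02,p[2],.06)),n) for n in ns)
    print(' wing',*best(f,np.array([*x,.68]),np.array([.004,.004,.15])))
E
python3 ef.py
```

```text
['top'] canister [0.5623 0.1788] 261.8951217742142
 cap [ 0.4929 -0.1884] 147.2643025279735
 wing [ 0.4839 -0.1712  0.7776] 128.55705890124105
['scene'] canister [0.5658 0.1787] 216.3832961243802
 cap [ 0.4922 -0.1926] 154.84010833319115
 wing [ 0.5027 -0.1909  0.2957] 154.3898961250002
['top', 'scene'] canister [0.5633 0.1785] 461.1094549930558
 cap [ 0.493  -0.1886] 297.8944956972316
 wing [ 0.4971 -0.1874  0.7069] 252.88513769674705
```

```bash
cat > d.py <<'E'
from h import *
import sys
# usage: x y z yaw(tool x axis) : remaining delta, slide after rotation (cm), dr z
x,y,z,yaw=map(float,sys.argv[1:5]); o=arm.observe(); R=np.array(o['orientation']); p=np.array(o['tool_pos'])
cy=np.arctan2(R[1,0],R[0,0]); tx=np.array([np.cos(yaw),np.sin(yaw),0]); ty=np.array([np.sin(yaw),-np.cos(yaw),0])
d=np.array([x,y,z])-p
print('t',o['time_s'],'p',p.round(4),'yaw',round(cy,4),'tilt',R[:2,2].round(4),'slide_cm_after_rot',(100*np.array([d@tx,d@ty,-d[2]])).round(2),'slide now',(100*R.T@d).round(2),'drz',round(-((yaw-cy+np.pi)%(2*np.pi)-np.pi),4),'j',np.round(o['joint_positions'],3),'F',np.round(o['wrist_force'],2),'T',np.round(o['wrist_torque'],3))
E
python3 - <<'E'
from ef import *
for c in([.493,-.1886],[.4929,-.1884],[.492,-.190]):
  for ns in(['top'],['top','scene']):
    v=[(round(a,2),round(sum(sc(seg(rect(c,.052,.02,a,.06)),n) for n in ns),1)) for a in np.arange(.6,.95,.04)]; print(c,ns,v)
s=S['top'][0]; u=px([.4906,-.1873,.03],s)[0]; x0=(u-20).astype(int)
def pt(a,b,z): return ray(np.array([a,b])/7.5+x0-.5,z,s)[:2]
for a,b in(((95,112),(200,220)),((145,70),(240,160)),((107,104),(207,210))):
    q=pt(*b,.06)-pt(*a,.06); print(np.arctan2(-q[1],-q[0]))
E
python3 d.py .493 -.189 .12 .76
```

```text
[0.493, -0.1886] ['top'] [(np.float64(0.6), np.float64(86.1)), (np.float64(0.64), np.float64(86.2)), (np.float64(0.68), np.float64(86.2)), (np.float64(0.72), np.float64(86.0)), (np.float64(0.76), np.float64(84.9)), (np.float64(0.8), np.float64(83.4)), (np.float64(0.84), np.float64(82.3)), (np.float64(0.88), np.float64(83.0)), (np.float64(0.92), np.float64(84.2))]
[0.493, -0.1886] ['top', 'scene'] [(np.float64(0.6), np.float64(216.6)), (np.float64(0.64), np.float64(218.4)), (np.float64(0.68), np.float64(219.9)), (np.float64(0.72), np.float64(221.5)), (np.float64(0.76), np.float64(222.6)), (np.float64(0.8), np.float64(223.0)), (np.float64(0.84), np.float64(223.5)), (np.float64(0.88), np.float64(225.4)), (np.float64(0.92), np.float64(227.1))]
[0.4929, -0.1884] ['top'] [(np.float64(0.6), np.float64(85.4)), (np.float64(0.64), np.float64(84.9)), (np.float64(0.68), np.float64(84.3)), (np.float64(0.72), np.float64(83.7)), (np.float64(0.76), np.float64(82.4)), (np.float64(0.8), np.float64(81.4)), (np.float64(0.84), np.float64(81.3)), (np.float64(0.88), np.float64(82.7)), (np.float64(0.92), np
[... 740 characters left out ...]
0.92), np.float64(86.4))]
[0.492, -0.19] ['top', 'scene'] [(np.float64(0.6), np.float64(219.2)), (np.float64(0.64), np.float64(222.9)), (np.float64(0.68), np.float64(225.7)), (np.float64(0.72), np.float64(227.0)), (np.float64(0.76), np.float64(227.0)), (np.float64(0.8), np.float64(225.9)), (np.float64(0.84), np.float64(224.4)), (np.float64(0.88), np.float64(223.7)), (np.float64(0.92), np.float64(224.6))]
0.7252221225174946
0.765106416517625
0.7091416371933599
t 2.0 p [ 0.1231 -0.5361  0.25  ] yaw 0.2258 tilt [ 0. -0.] slide_cm_after_rot [50.72  0.32 13.  ] slide now [ 43.82 -25.55  13.  ] drz -0.5342 j [-1.479  0.326 -0.193  1.052  0.     1.437] F [ 0.74  0.36 -0.68] T [ 0.009 -0.004  0.014]
```

```bash
python3 -m inch '{"slide":[[0,0,0],[0,0,0],[0,0,0],[0,0,0],[4,0,0],[4,0,0],[4,0,0],[4,0,0],[4,0,0],[4,0,0],[4,0,0],[4,0,0]],"dr":[[0,0,-0.135],[0,0,-0.135],[0,0,-0.135],[0,0,-0.135],[0,0,0],[0,0,0],[0,0,0],[0,0,0],[0,0,0],[0,0,0],[0,0,0],[0,0,0]]}' -1 30; python3 d.py .493 -.189 .12 .76
```

```text
time_s: 3.2
tool_pos: [0.3549, -0.3131, 0.2502]
orientation: [[0.721, 0.693, 0.0], [0.693, -0.721, -0.0], [-0.0, 0.001, -1.0]]
wrist_force: [0.0, 0.0, 0.6]
gripper_width: 1.0
gripper_force: 0.0
t 3.2 p [ 0.3549 -0.3131  0.2502] yaw 0.7656 tilt [ 0.0004 -0.0005] slide_cm_after_rot [18.56  0.52 13.02] slide now [18.56  0.62 13.02] drz 0.0056 j [-0.879  0.184 -0.383  1.003  0.     1.497] F [0.01 0.03 0.55] T [-0.063 -0.036 -0.005]
```

```bash
python3 -m inch '{"slide":[[3,0.1,0],[3,0.1,0],[3,0.1,1],[3,0.1,2],[3,0.1,2],[2,0.1,2],[1.5,0,2],[0,0,2],[0,0,2],[0,0,0],[0,0,0],[0,0,0]],"dr":[[0,0,0.03],[0,0,0],[0,0,0],[0,0,0],[0,0,0],[0,0,0],[0,0,0],[0,0,0],[0,0,0],[0,0,0],[0,0,0],[0,0,0]]}'; python3 d.py .4927 -.189 .052 .735
python3 - <<'E'
from h import *
a=[]
c=[.4927,-.189];y=.735
for n in('top','scene'):
    s=arm.snapshot(n); a.append(crop(s,[*c,.06],28,7,[(circ(c,.031,.030),(0,0,255)),(rect(c,.052,.02,y,.06),(0,255,0))]))
cv2.imwrite('pics/g.png',cv2.resize(np.vstack(a),None,fx=.75,fy=.75))
E
```

```text
time_s: 4.4
tool_pos: [0.4951, -0.1944, 0.1211]
orientation: [[0.741, 0.671, 0.002], [0.671, -0.741, -0.001], [0.001, 0.002, -1.0]]
wrist_force: [-0.2, -0.1, -0.1]
gripper_width: 1.003
gripper_force: 0.0
t 4.4 p [ 0.4951 -0.1944  0.1211] yaw 0.7356 tilt [ 0.0016 -0.0009] slide_cm_after_rot [ 0.18 -0.56  6.91] slide now [ 0.18 -0.57  6.91] drz 0.0006 j [-0.513  0.416 -0.421  0.732  0.     1.893] F [-0.24 -0.11 -0.14] T [-0.004  0.037 -0.02 ]
```

View pics/g.png

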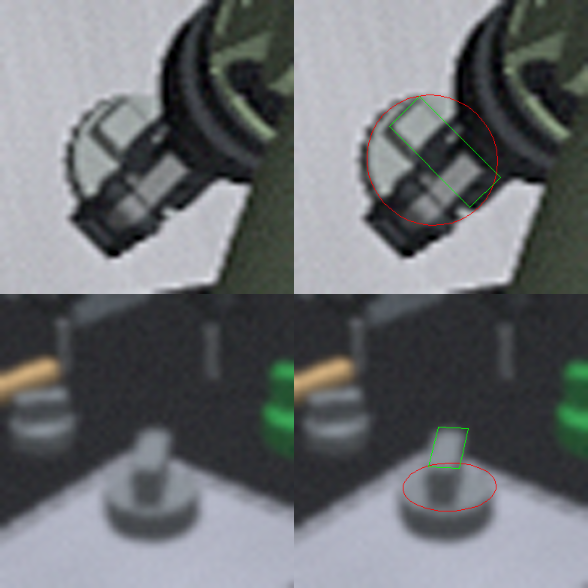

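The outlines of the wing and cap match in both views (top view around (430,150), scene view around (450,450)). I'll descend and grip.

```bash
python3 -m inch '{"slide":[[0.2,-0.55,0],[0,0,1],[0,0,1.5],[0,0,1.5],[0,0,1.5],[0,0,1],[0,0,0.4],[0,0,0],[0,0,0],[0,0,0]],"dr":[[0,0,0],[0,0,0],[0,0,0],[0,0,0],[0,0,0],[0,0,0],[0,0,0],[0,0,0],[0,0,0],[0,0,0]]}'; python3 d.py .4927 -.189 .052 .735
python3 -m inch '{"slide":[[0,0,0],[0,0,0],[0,0,0],[0,0,0],[0,0,0],[0,0,0],[0,0,0],[0,0,0],[0,0,0],[0,0,0]],"dr":[[0,0,0],[0,0,0],[0,0,0],[0,0,0],[0,0,0],[0,0,0],[0,0,0],[0,0,0],[0,0,0],[0,0,0]]}' 1 40; python3 d.py .4927 -.189 .052 .735
```

```text
time_s: 5.5
tool_pos: [0.4927, -0.1887, 0.0516]
orientation: [[0.741, 0.671, 0.001], [0.671, -0.741, -0.001], [0.0, 0.001, -1.0]]
wrist_force: [-0.2, 0.0, -0.1]
gripper_width: 1.006
gripper_force: 0.0
t 5.5 p [ 0.4927 -0.1887  0.0516] yaw 0.7359 tilt [ 0.0011 -0.0006] slide_cm_after_rot [-0.02  0.02 -0.04] slide now [-0.02  0.02 -0.04] drz 0.0009 j [-0.506  0.505 -0.497  0.567 -0.     1.9  ] F [-0.24  0.03 -0.08] T [ 0.013  0.017 -0.08 ]
time_s: 6.5
tool_pos: [0.4924, -0.1886, 0.0512]
orientation: [[0.741, 0.671, 0.0], [0.671, -0.741, -0.0], [0.0, 0.001, -1.0]]
wrist_force: [0.1, -0.8, 3.7]
gripper_width: 0.229
gripper_force: 39.8
t 6.5 p [ 0.4924 -0.1886  0.0512] yaw 0.7358 tilt [ 0.0004 -0.0003] slide_cm_after_rot [-0.    0.05 -0.08] slide now [-0.    0.05 -0.08] drz 0.0008 j [-0.506  0.506 -0.497  0.567 -0.     1.9  ] F [ 0.12 -0.8   3.7 ] T [-0.073  0.054 -0.022]
```

```bash
python3 -m inch '{"slide":[[0,0,-0.5],[0,0,-1],[0,0,-1.5],[0,0,-1.5],[0,0,-1.5],[0,0,-1.5],[0,0,-1.5],[0,0,-1.5],[0,0,-1.5],[0,0,-1.5],[0,0,-1.5],[0,0,-1]],"dr":[[0,0,0],[0,0,0],[0,0,-0.12],[0,0,-0.12],[0,0,-0.12],[0,0,-0.12],[0,0,-0.12],[0,0,-0.12],[0,0,-0.12],[0,0,-0.12],[0,0,-0.12],[0,0,-0.12]]}'
python3 -m inch '{"slide":[[0,0,0],[0,0,0],[0,0,0],[0,0,0],[0,0,0],[0,0,0],[0,0,0],[0,0,0],[0,0,0]],"dr":[[0,0,-0.12],[0,0,-0.12],[0,0,-0.12],[0,0,-0.12],[0,0,-0.12],[0,0,-0.12],[0,0,-0.12],[0,0,-0.1],[0,0,0]]}'; python3 d.py .5635 .1787 .215 2.887
```

```text
time_s: 7.7
tool_pos: [0.4922, -0.1884, 0.2126]
orientation: [[-0.362, 0.932, 0.001], [0.932, 0.362, -0.0], [-0.001, 0.001, -1.0]]
wrist_force: [0.8, -0.1, -1.2]
gripper_width: 0.223
gripper_force: 39.2
time_s: 8.6
tool_pos: [0.4919, -0.1882, 0.2113]
orientation: [[-0.965, 0.263, -0.0], [0.263, 0.965, 0.0], [0.0, 0.0, -1.0]]
wrist_force: [-1.0, -0.4, -1.1]
gripper_width: 0.223
gripper_force: 39.2
t 8.6 p [ 0.4919 -0.1882  0.2113] yaw 2.8756 tilt [-0.0002  0.0002] slide_cm_after_rot [ 2.31 37.31 -0.37] slide now [ 2.73 37.28 -0.36] drz -0.0114 j [-0.506  0.313 -0.315  0.943  0.    -0.24 ] F [-0.95 -0.35 -1.09] T [0.012 0.034 0.008]
```

```bash
python3 -m inch '{"slide":[[0.2,2,-0.4],[0.2,3.5,0],[0.2,4,0],[0.3,4,0],[0.3,4,0],[0.3,4,0],[0.3,4,0],[0.3,4,0],[0.2,4,0],[0,2.4,0],[0,1.4,0],[0,0,0]],"dr":[[0,0,-0.012],[0,0,0],[0,0,0],[0,0,0],[0,0,0],[0,0,0],[0,0,0],[0,0,0],[0,0,0],[0,0,0],[0,0,0],[0,0,0]]}'
python3 -m inch '{"slide":[[0,0,0],[0,0,0]],"dr":[[0,0,0],[0,0,0]]}' ; python3 d.py .5635 .1787 .215 2.887
python3 - <<'E'
from ef import *
o=arm.observe(); p=np.array(o['tool_pos']); z=p[2]-.0455; c=p[:2]; print(p)
for ns in(['scene'],['top']):
    f=lambda q:sum(hull([circ(q,.031,z),circ(q,.031,z+.024)],n) for n in ns)
    print(ns,'cap',*best(f,c,.004))
    f=lambda q:sum(sc(circ(q,.044,.11),n) for n in ns)
    print(ns,'can',*best(f,np.array([.5635,.1787]),.004))
a=[]
H=[.5635,.1787]
for n in('top','scene'): a.append(crop(S[n][0],[*c,.15],34,6,[(circ(c,.031,z),(0,0,255)),(circ(c,.031,z+.024),(0,0,255)),(circ(H,.044,.11),(0,255,0)),(circ(H,.016,.131),(0,255,0))]))
cv2.imwrite('pics/p.png',cv2.resize(np.vstack(a),None,fx=.73,fy=.73))
E
```

```text
time_s: 9.8
tool_pos: [0.5638, 0.1796, 0.2149]
orientation: [[-0.968, 0.25, -0.0], [0.25, 0.968, -0.0], [0.0, -0.0, -1.0]]
wrist_force: [1.1, -0.6, -1.5]
gripper_width: 0.229
gripper_force: 39.3
time_s: 10.0
tool_pos: [0.5636, 0.177, 0.215]
orientation: [[-0.967, 0.253, -0.001], [0.253, 0.967, -0.001], [0.0, -0.001, -1.0]]
wrist_force: [0.7, -0.7, -1.3]
gripper_width: 0.222
gripper_force: 39.3
t 10.0 p [0.5636 0.177  0.215 ] yaw 2.8857 tilt [-0.0005 -0.0006] slide_cm_after_rot [ 0.05  0.17 -0.  ] slide now [ 0.05  0.17 -0.  ] drz -0.0013 j [ 0.18   0.426 -0.136  1.01  -0.     0.435] F [ 0.74 -0.73 -1.32] T [-0.028  0.028  0.035]
[0.5638 0.178  0.2151]
['scene'] cap [0.5903 0.1952] 123.65957200440425
['scene'] can [0.5658 0.1787] 216.19238256143308
['top'] cap [0.5527 0.1792] 151.88988328426768
['top'] can [0.5807 0.1898] 158.03500255751936
```

View pics/p.png

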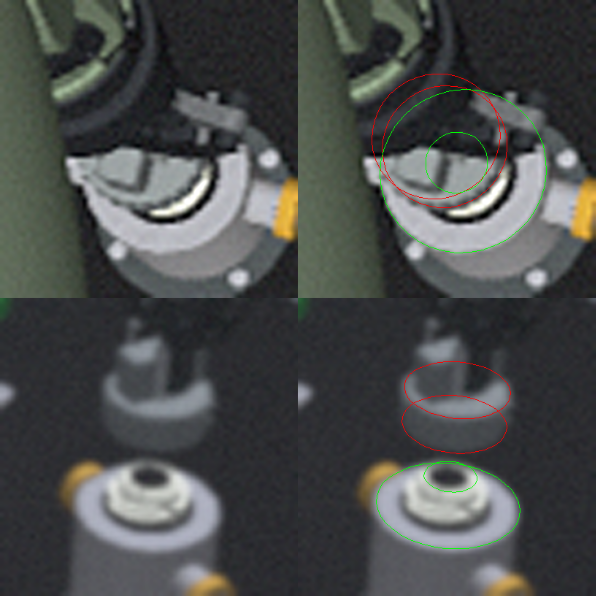

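```bash
cat > rel.py <<'E'
from ef import *
import sys
o=arm.observe(); p=np.array(o['tool_pos']); z=p[2]-.0455; c=p[:2]; H=[.5635,.1787]; print(p)
def hv(A,n,sel):
    u=px(np.vstack(A),S[n][0]).astype(np.float32); h=cv2.convexHull(u)[:,0]; h=np.vstack([h,h[:1]]).astype(float)
    t=np.r_[0,np.cumsum(np.linalg.norm(np.diff(h,axis=0),axis=1))]; q=np.linspace(0,t[-1],160)
    h=np.c_[np.interp(q,t,h[:,0]),np.interp(q,t,h[:,1])]; h=h[sel(h-h.mean(0))]
    return map_coordinates(GG[n],[h[:,1],h[:,0]],order=1).mean()
top=lambda v:(v[:,1]>3)
sce=lambda v:(v[:,1]>-2)
f=lambda q:hv([circ(q,.031,z),circ(q,.031,z+.024)],'top',top); print('top cap',*best(f,c,.003))
g=lambda q:hv([circ(q,.031,z),circ(q,.031,z+.024)],'scene',sce); print('scene cap',*best(g,c,.003))
print('both',*best(lambda q:f(q)+g(q),c,.003))
f=lambda q:hv([circ(q,.044,.11)],'top',lambda v:v[:,1]>3); print('top can',*best(f,np.array(H),.003))
g=lambda q:hv([circ(q,.044,.11)],'scene',lambda v:v[:,1]>-99); print('scene can',*best(g,np.array(H),.003))
print('both',*best(lambda q:f(q)+g(q),np.array(H),.003))
R=(0,0,255)
cv2.imwrite(sys.argv[1],cv2.resize(np.vstack([crop(S['top'][0],[*c,.15],22,9,[(circ(c,.031,z),R),(circ(c,.031,z+.024),(255,0,0)),(circ(H,.044,.11),(0,255,0))])]),None,fx=1,fy=1))
E
python3 -m inch '{"slide":[[0,0.1,0],[0,0,0],[0,0,0],[0,0,0]],"dr":[[0,0,0],[0,0,0],[0,0,0],[0,0,0]]}' ; python3 rel.py pics/r1.png;python3 d.py .5635 .1787 .215 2.887
```

```text
time_s: 10.8
tool_pos: [0.564, 0.1794, 0.215]
orientation: [[-0.968, 0.251, -0.0], [0.251, 0.968, -0.0], [0.0, -0.0, -1.0]]
wrist_force: [-1.1, 0.9, -0.2]
gripper_width: 0.227
gripper_force: 39.3
[0.5641 0.1793 0.215 ]
top cap [0.5577 0.1762] 245.32511820240683
scene cap [0.591  0.1941] 153.68170037301155
both [0.5579 0.1759] 313.94149572107705
top can [0.5811 0.1908] 266.31870177267723
scene can [0.566  0.1787] 212.22485804105116
both [0.564 0.179] 401.0063036128555
t 11.2 p [0.5641 0.1793 0.215 ] yaw 2.8878 tilt [ 0. -0.] slide_cm_after_rot [ 0.04 -0.07 -0.  ] slide now [ 0.04 -0.07 -0.  ] drz 0.0008 j [ 0.183  0.427 -0.134  1.01  -0.     0.437] F [-0.06 -0.15 -0.54] T [ 0.01  -0.006  0.047]
```

View pics/r1.png

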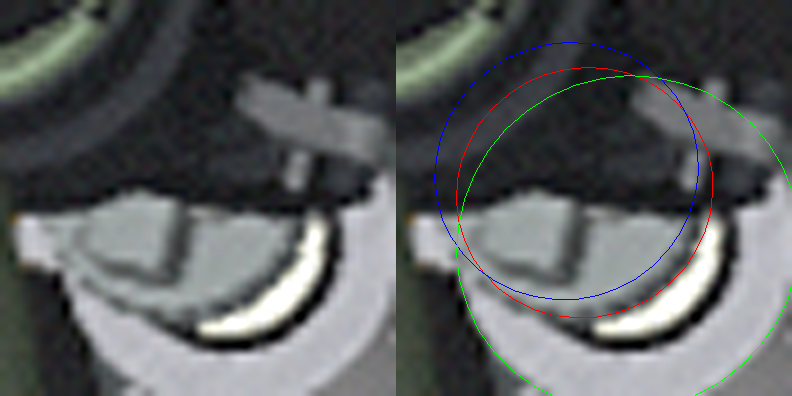

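```bash
python3 -m inch '{"slide":[[0.04,-0.07,0.5],[0,0,0.8],[0,0,0.8],[0,0,0.6],[0,0,0.4],[0,0,0.3],[0,0,0.2],[0,0,0],[0,0,0]],"dr":[[0,0,0],[0,0,0],[0,0,0],[0,0,0],[0,0,0],[0,0,0],[0,0,0],[0,0,0],[0,0,0]]}' ; python3 d.py .5637 .1787 .17 2.887
python3 -m inch '{"slide":[[0,0,0.1],[0,0,0.1],[0,0,0.1],[0,0,0]],"dr":[[0,0,0],[0,0,0],[0,0,0],[0,0,0]]}' ; python3 d.py .5637 .1787 .17 2.887
```

```text
time_s: 12.1
tool_pos: [0.5637, 0.1788, 0.1792]
orientation: [[-0.968, 0.251, 0.0], [0.251, 0.968, 0.0], [-0.0, 0.0, -1.0]]
wrist_force: [-0.1, 0.4, -0.9]
gripper_width: 0.227
gripper_force: 39.3
t 12.1 p [0.5637 0.1788 0.1792] yaw 2.8878 tilt [0.0004 0.0001] slide_cm_after_rot [-0.01 -0.01  0.92] slide now [-0.   -0.01  0.92] drz 0.0008 j [ 0.182  0.455 -0.187  0.929  0.     0.436] F [-0.12  0.44 -0.95] T [ 0.01  -0.083  0.081]
time_s: 12.5
tool_pos: [0.5634, 0.1787, 0.1758]
orientation: [[-0.968, 0.251, -0.0], [0.251, 0.968, -0.0], [0.0, -0.0, -1.0]]
wrist_force: [-0.1, -0.6, -0.6]
gripper_width: 0.228
gripper_force: 39.3
t 12.5 p [0.5634 0.1787 0.1758] yaw 2.8878 tilt [-0.0002 -0.0001] slide_cm_after_rot [-0.03  0.01  0.58] slide now [-0.03  0.01  0.58] drz 0.0008 j [ 0.182  0.458 -0.191  0.922 -0.     0.436] F [-0.08 -0.56 -0.55] T [ 0.032 -0.068 -0.045]
```

```bash
Z='"dr":[[0,0,0],[0,0,0],[0,0,0],[0,0,0]]'; python3 -m inch '{"slide":[[0,0,0.1],[0,0,0.1],[0,0,0.1],[0,0,0]],"dr":[[0,0,0],[0,0,0],[0,0,0],[0,0,0]]}' ; python3 d.py .5637 .1787 .17 2.887
python3 -m inch '{"slide":[[0,0,0.1],[0,0,0.05],[0,0,0]],"dr":[[0,0,0],[0,0,0],[0,0,0]]}' ; python3 d.py .5637 .1787 .17 2.887
```

```text
time_s: 12.9
tool_pos: [0.5634, 0.1787, 0.1728]
orientation: [[-0.968, 0.251, -0.0], [0.251, 0.968, -0.0], [0.0, -0.0, -1.0]]
wrist_force: [-0.5, -1.4, -0.2]
gripper_width: 0.226
gripper_force: 39.3
t 12.9 p [0.5634 0.1787 0.1728] yaw 2.8878 tilt [-0.0003 -0.0001] slide_cm_after_rot [-0.03  0.01  0.28] slide now [-0.03  0.01  0.28] drz 0.0008 j [ 0.182  0.461 -0.195  0.915 -0.     0.436] F [-0.48 -1.44 -0.17] T [-0.017  0.05   0.065]
time_s: 13.2
tool_pos: [0.5634, 0.1787, 0.1714]
orientation: [[-0.968, 0.251, -0.0], [0.251, 0.968, -0.0], [0.0, -0.0, -1.0]]
wrist_force: [-0.7, 0.8, -0.8]
gripper_width: 0.23
gripper_force: 39.3
t 13.2 p [0.5634 0.1787 0.1714] yaw 2.8878 tilt [-0.0002 -0.    ] slide_cm_after_rot [-0.03  0.01  0.14] slide now [-0.03  0.01  0.14] drz 0.0008 j [ 0.182  0.462 -0.197  0.912  0.     0.436] F [-0.71  0.77 -0.79] T [-0.036 -0.009 -0.02 ]
```

```bash
for i in 1; do :; done; python3 -m inch '{"slide":[[0,0,0.05],[0,0,0.05],[0,0,0]],"dr":[[0,0,0],[0,0,0],[0,0,0]]}' | egrep 'pos|force'
python3 -m inch '{"slide":[[0,0,0.05],[0,0,0]],"dr":[[0,0,0],[0,0,0]]}' | egrep 'pos|wrist'
python3 -m inch '{"slide":[[0,0,0.05],[0,0,0]],"dr":[[0,0,0],[0,0,0]]}' | egrep 'pos|wrist'
python3 -m inch '{"slide":[[0,0,0.05],[0,0,0]],"dr":[[0,0,0],[0,0,0]]}' | egrep 'pos|wrist'
```

```text
tool_pos: [0.5635, 0.1787, 0.1704]
wrist_force: [0.0, 0.5, -0.4]
gripper_force: 39.3
tool_pos: [0.5635, 0.1787, 0.17]
wrist_force: [0.3, 0.6, -1.0]
tool_pos: [0.5636, 0.1787, 0.1695]
wrist_force: [0.1, 0.5, -1.4]
tool_pos: [0.5636, 0.1787, 0.169]
wrist_force: [1.5, 0.3, -0.7]
```

```bash

python3 -m inch '{"slide":[[0,0,0.04],[0,0,0]],"dr":[[0,0,0],[0,0,0]]}' | egrep 'pos|wrist'
python3 -m inch '{"slide":[[0,0,0.04],[0,0,0]],"dr":[[0,0,0],[0,0,0]]}' | egrep 'pos|wrist'
python3 -m inch '{"slide":[[0,0,0.04],[0,0,0]],"dr":[[0,0,0],[0,0,0]]}' | egrep 'pos|wrist'
```

```text
tool_pos: [0.5637, 0.1787, 0.1687]
wrist_force: [0.6, -0.5, -0.7]
tool_pos: [0.5637, 0.1788, 0.1683]
wrist_force: [1.8, 0.5, -0.6]
tool_pos: [0.5637, 0.1788, 0.1679]
wrist_force: [0.7, 1.0, -0.7]
```

```bash

python3 -m inch '{"slide":[[0,0,0.04],[0,0,0]],"dr":[[0,0,0],[0,0,0]]}' | egrep 'pos|wrist'
python3 -m inch '{"slide":[[0,0,0.04],[0,0,0]],"dr":[[0,0,0],[0,0,0]]}' | egrep 'pos|wrist'
python3 -m inch '{"slide":[[0,0,0.03],[0,0,0]],"dr":[[0,0,0],[0,0,0]]}' | egrep 'pos|wrist'
```

```text
tool_pos: [0.5637, 0.1788, 0.1675]
wrist_force: [2.0, 0.6, -0.7]
tool_pos: [0.5637, 0.1788, 0.1671]
wrist_force: [1.5, 1.0, 0.2]
tool_pos: [0.5638, 0.1787, 0.1668]
wrist_force: [2.0, 0.5, -0.0]
```

```bash

python3 -m inch '{"slide":[[-0.04,0.01,0],[0,0,0.03],[0,0,0]],"dr":[[0,0,0],[0,0,0],[0,0,0]]}' | egrep 'pos|wrist'
python3 -m inch '{"slide":[[0,0,0.03],[0,0,0]],"dr":[[0,0,0],[0,0,0]]}' | egrep 'pos|wrist'
python3 -m inch '{"slide":[[0,0,0.03],[0,0,0]],"dr":[[0,0,0],[0,0,0]]}' | egrep 'pos|wrist'; python3 d.py .5637 .1787 .17 2.887
```

```text
tool_pos: [0.5639, 0.1786, 0.1663]
wrist_force: [2.4, -1.0, 0.1]
tool_pos: [0.564, 0.1786, 0.166]
wrist_force: [2.0, -0.1, 0.2]
tool_pos: [0.564, 0.1786, 0.1658]
wrist_force: [2.1, -0.5, 0.3]
t 16.0 p [0.564  0.1786 0.1658] yaw 2.8877 tilt [ 0.0001 -0.0002] slide_cm_after_rot [ 0.03 -0.   -0.42] slide now [ 0.03 -0.   -0.42] drz 0.0007 j [ 0.182  0.468 -0.203  0.9   -0.     0.436] F [ 2.14 -0.52  0.25] T [-0.19  -0.539  0.017]
```

```bash

python3 -m inch '{"slide":[[-0.05,0.01,0],[0,0,0],[0,0,0]],"dr":[[0,0,0],[0,0,0],[0,0,0]]}' | egrep 'pos|wrist'
python3 -m inch '{"slide":[[-0.05,0.01,0],[0,0,0],[0,0,0]],"dr":[[0,0,0],[0,0,0],[0,0,0]]}' | egrep 'pos|wrist'; python3 d.py .5637 .1787 .17 2.887
```

```text
tool_pos: [0.5641, 0.1786, 0.1656]
wrist_force: [0.6, -0.4, 0.6]
tool_pos: [0.5643, 0.1787, 0.1656]
wrist_force: [-0.6, -0.6, 0.2]
t 16.6 p [0.5643 0.1787 0.1656] yaw 2.8879 tilt [-0.0012  0.    ] slide_cm_after_rot [ 0.06 -0.02 -0.44] slide now [ 0.06 -0.02 -0.44] drz 0.0009 j [ 0.182  0.469 -0.201  0.901  0.     0.436] F [-0.62 -0.65  0.17] T [-0.074  0.146  0.003]
```

```bash

python3 -m inch '{"slide":[[0,0,0.03],[0,0,0]],"dr":[[0,0,0],[0,0,0]]}' | egrep 'pos|wrist'
python3 -m inch '{"slide":[[0,0,0.03],[0,0,0]],"dr":[[0,0,0],[0,0,0]]}' | egrep 'pos|wrist'
python3 -m inch '{"slide":[[0,0,0.03],[0,0,0]],"dr":[[0,0,0],[0,0,0]]}' | egrep 'pos|wrist'; python3 d.py .5637 .1787 .17 2.887
```

```text
tool_pos: [0.5644, 0.1787, 0.1654]
wrist_force: [-2.0, 0.6, 0.8]
tool_pos: [0.5645, 0.1787, 0.1653]
wrist_force: [-2.4, -0.0, 3.0]
tool_pos: [0.5646, 0.1787, 0.1651]
wrist_force: [-4.4, -0.2, 5.1]
t 17.2 p [0.5646 0.1787 0.1651] yaw 2.8879 tilt [-0.0004  0.0001] slide_cm_after_rot [ 0.09 -0.02 -0.49] slide now [ 0.09 -0.02 -0.49] drz 0.0009 j [ 0.182  0.47  -0.202  0.9    0.     0.436] F [-4.36 -0.2   5.07] T [-0.173  0.911 -0.002]
```

```bash

python3 -m inch '{"slide":[[0.05,-0.01,0],[0,0,0]],"dr":[[0,0,0],[0,0,0]]}' | egrep 'pos|wrist'
python3 -m inch '{"slide":[[0,0,-0.01],[0,0,-0.01],[0,0,0]],"dr":[[0,0,-0.04],[0,0,-0.04],[0,0,0]]}' | egrep 'pos|wrist'; python3 d.py .5637 .1787 .17 2.887
```

```text
tool_pos: [0.5645, 0.1787, 0.1651]
wrist_force: [-4.1, -0.8, 5.1]
tool_pos: [0.5649, 0.1784, 0.1653]
wrist_force: [-2.1, -1.2, 5.0]
t 17.7 p [0.5649 0.1784 0.1653] yaw 2.9674 tilt [ 0.0009 -0.0006] slide_cm_after_rot [ 0.12 -0.   -0.47] slide now [ 0.12  0.01 -0.47] drz 0.0804 j [ 0.182  0.469 -0.202  0.898 -0.001  0.356] F [-2.11 -1.23  5.05] T [-0.437  0.455 -0.   ]
```

```bash

python3 -m inch '{"slide":[[0,0,-0.01],[0,0,-0.01],[0,0,0]],"dr":[[0,0,-0.04],[0,0,-0.04],[0,0,0]]}' | egrep 'pos|wrist';python3 d.py .5637 .1787 .17 2.887|grep -o "yaw.*"
python3 -m inch '{"slide":[[0,0,-0.01],[0,0,-0.01],[0,0,0]],"dr":[[0,0,-0.04],[0,0,-0.04],[0,0,0]]}' | egrep 'pos|wrist'; python3 d.py .5637 .1787 .17 2.887|grep -o "yaw.*"
```

```text
tool_pos: [0.5652, 0.1787, 0.1655]
wrist_force: [-1.1, -0.6, 3.9]
yaw 3.0468 tilt [0.0015 0.0002] slide_cm_after_rot [ 0.14 -0.04 -0.45] slide now [ 0.15 -0.02 -0.45] drz 0.1598 j [ 0.182  0.469 -0.202  0.898 -0.     0.277] F [-1.15 -0.64  3.91] T [-0.162  0.148 -0.036]
tool_pos: [0.5653, 0.1789, 0.1657]
wrist_force: [-0.1, -0.1, 3.6]
yaw 3.1265 tilt [0.0017 0.0004] slide_cm_after_rot [ 0.15 -0.06 -0.43] slide now [ 0.15 -0.02 -0.43] drz 0.2395 j [ 0.182  0.469 -0.202  0.899  0.     0.197] F [-0.05 -0.15  3.62] T [-0.077 -0.051 -0.089]
```

```bash

python3 -m inch '{"slide":[[0,0,-0.008],[0,0,-0.008],[0,0,0]],"dr":[[0,0,-0.05],[0,0,-0.05],[0,0,0]]}' | egrep 'pos|wrist';python3 d.py .5637 .1787 .17 2.887|grep -o "yaw.*"
python3 -m inch '{"slide":[[0,0,-0.01],[0,0,-0.01],[0,0,0]],"dr":[[0,0,-0.05],[0,0,-0.05],[0,0,0]]}' | egrep 'pos|wrist'; python3 d.py .5637 .1787 .17 2.887|grep -o "yaw.*"
```

```text
tool_pos: [0.5652, 0.1788, 0.166]
wrist_force: [-0.5, 0.8, 4.1]
yaw -3.0571 tilt [0.0016 0.0002] slide_cm_after_rot [ 0.14 -0.05 -0.4 ] slide now [ 0.15  0.   -0.4 ] drz 0.3391 j [ 0.182  0.469 -0.201  0.899 -0.     0.097] F [-0.47  0.77  4.07] T [-0.144 -0.075 -0.049]
tool_pos: [0.5651, 0.1788, 0.1661]
wrist_force: [0.5, 0.5, 4.7]
yaw -2.9573 tilt [0.0014 0.0002] slide_cm_after_rot [ 0.13 -0.04 -0.39] slide now [ 0.14  0.02 -0.39] drz 0.4389 j [ 0.182  0.468 -0.201  0.9   -0.    -0.002] F [0.5  0.53 4.67] T [-0.065 -0.111 -0.033]
```

```bash

python3 -m inch '{"slide":[[0,0,-0.013],[0,0,-0.012],[0,0,0]],"dr":[[0,0,-0.05],[0,0,-0.05],[0,0,0]]}' | egrep 'pos|wrist';python3 d.py .5637 .1787 .17 2.887|grep -o "yaw.*"
python3 -m inch '{"slide":[[0,0,-0.012],[0,0,-0.012],[0,0,0]],"dr":[[0,0,-0.05],[0,0,-0.05],[0,0,0]]}' | egrep 'pos|wrist'; python3 d.py .5637 .1787 .17 2.887|grep -o "yaw.*"
```

```text
tool_pos: [0.565, 0.1786, 0.1664]
wrist_force: [1.8, -2.2, 4.1]
yaw -2.8576 tilt [ 0.0012 -0.0002] slide_cm_after_rot [ 0.13 -0.02 -0.36] slide now [ 0.12  0.04 -0.36] drz 0.5386 j [ 0.182  0.468 -0.201  0.901 -0.    -0.102] F [ 1.76 -2.16  4.05] T [-0.204 -0.207  0.024]
tool_pos: [0.5649, 0.1786, 0.1666]
wrist_force: [0.9, -0.9, 4.9]
yaw -2.7579 tilt [ 0.0009 -0.0001] slide_cm_after_rot [ 0.11 -0.02 -0.34] slide now [ 0.1   0.05 -0.34] drz 0.6383 j [ 0.182  0.468 -0.201  0.901 -0.    -0.202] F [ 0.88 -0.88  4.86] T [-0.191 -0.159 -0.053]
```

```bash

python3 -m inch '{"slide":[[0,0,-0.012],[0,0,-0.012],[0,0,0]],"dr":[[0,0,-0.05],[0,0,-0.05],[0,0,0]]}' | egrep 'pos|wrist';python3 d.py .5637 .1787 .17 2.887|grep -o "yaw.*"
python3 -m inch '{"slide":[[0,0,-0.012],[0,0,-0.012],[0,0,0]],"dr":[[0,0,-0.05],[0,0,-0.05],[0,0,0]]}' | egrep 'pos|wrist'; python3 d.py .5637 .1787 .17 2.887|grep -o "yaw.*"
```

```text
tool_pos: [0.5649, 0.1784, 0.1668]
wrist_force: [0.7, -1.3, 4.9]
yaw -2.6579 tilt [ 0.001  -0.0007] slide_cm_after_rot [ 0.12 -0.   -0.32] slide now [ 0.09  0.08 -0.32] drz 0.7383 j [ 0.182  0.468 -0.201  0.902 -0.001 -0.302] F [ 0.68 -1.32  4.94] T [-0.408 -0.244 -0.031]
tool_pos: [0.5648, 0.1785, 0.167]
wrist_force: [1.9, -0.7, 4.6]
yaw -2.558 tilt [ 0.0008 -0.0004] slide_cm_after_rot [ 0.11 -0.01 -0.3 ] slide now [ 0.08  0.08 -0.3 ] drz 0.8381 j [ 0.182  0.467 -0.2    0.902 -0.001 -0.402] F [ 1.9  -0.74  4.61] T [-0.439 -0.287 -0.031]
```

```bash

python3 -m inch '{"slide":[[0,0,-0.012],[0,0,-0.012],[0,0,0]],"dr":[[0,0,-0.05],[0,0,-0.05],[0,0,0]]}' | egrep 'pos|wrist';python3 d.py .5637 .1787 .17 2.887|grep -o "yaw.*"
python3 -m inch '{"slide":[[0,0,-0.012],[0,0,-0.012],[0,0,0]],"dr":[[0,0,-0.05],[0,0,-0.05],[0,0,0]]}' | egrep 'pos|wrist'; python3 d.py .5637 .1787 .17 2.887|grep -o "yaw.*"
```

```text
tool_pos: [0.5647, 0.1786, 0.1672]
wrist_force: [1.5, -1.5, 4.9]
yaw -2.4582 tilt [ 0.0007 -0.0002] slide_cm_after_rot [ 0.1  -0.02 -0.28] slide now [ 0.07  0.07 -0.28] drz 0.938 j [ 0.182  0.467 -0.2    0.903 -0.    -0.502] F [ 1.45 -1.46  4.88] T [-0.324 -0.304 -0.086]
tool_pos: [0.5648, 0.1786, 0.1675]
wrist_force: [1.1, -2.0, 6.2]
yaw -2.3584 tilt [ 0.0009 -0.0003] slide_cm_after_rot [ 0.11 -0.02 -0.25] slide now [ 0.07  0.09 -0.25] drz 1.0378 j [ 0.182  0.467 -0.2    0.903 -0.    -0.601] F [ 1.12 -1.97  6.21] T [-0.419 -0.361 -0.076]
```

```bash

python3 -m inch '{"slide":[[0,0,-0.015],[0,0,-0.015],[0,0,0]],"dr":[[0,0,-0.05],[0,0,-0.05],[0,0,0]]}' | egrep 'pos|wrist';python3 d.py .5637 .1787 .17 2.887|grep -o "yaw.*"
python3 -m inch '{"slide":[[0,0,-0.012],[0,0,-0.012],[0,0,0]],"dr":[[0,0,-0.05],[0,0,-0.05],[0,0,0]]}' | egrep 'pos|wrist'; python3 d.py .5637 .1787 .17 2.887|grep -o "yaw.*"
```

```text
tool_pos: [0.5647, 0.1787, 0.1677]
wrist_force: [1.3, -1.9, 5.8]
yaw -2.2583 tilt [ 0.0006 -0.    ] slide_cm_after_rot [ 0.1  -0.02 -0.23] slide now [ 0.06  0.08 -0.23] drz 1.1378 j [ 0.182  0.467 -0.199  0.904 -0.    -0.701] F [ 1.34 -1.93  5.78] T [-0.269 -0.379 -0.09 ]
tool_pos: [0.565, 0.1785, 0.1679]
wrist_force: [2.4, -1.8, 2.4]
yaw -2.1584 tilt [ 0.001  -0.0003] slide_cm_after_rot [ 0.13 -0.02 -0.21] slide now [ 0.06  0.12 -0.21] drz 1.2378 j [ 0.182  0.467 -0.199  0.904 -0.001 -0.801] F [ 2.35 -1.82  2.36] T [-0.428 -0.697 -0.085]
```

```bash

python3 -m inch '{"slide":[[0,0,0],[0,0,0]],"dr":[[0,0,-0.04],[0,0,0]]}' | egrep 'pos|wrist';python3 d.py .5637 .1787 .17 2.887|grep -o "yaw.*"
python3 -m inch '{"slide":[[0,0,0.02],[0,0,0]],"dr":[[0,0,-0.04],[0,0,0]]}' | egrep 'pos|wrist'; python3 d.py .5637 .1787 .17 2.887|grep -o "yaw.*"
```

```text
tool_pos: [0.5638, 0.179, 0.1672]
wrist_force: [1.9, -0.1, -0.3]
yaw -2.1177 tilt [-0.0015  0.0007] slide_cm_after_rot [ 0.   -0.03 -0.28] slide now [ 0.03 -0.   -0.28] drz 1.2785 j [ 0.182  0.467 -0.2    0.905  0.001 -0.842] F [ 1.9  -0.05 -0.28] T [-0.046 -0.385  0.045]
tool_pos: [0.5638, 0.179, 0.1669]
wrist_force: [0.8, -0.7, -1.0]
yaw -2.0775 tilt [-0.0015  0.0005] slide_cm_after_rot [ 0.   -0.03 -0.31] slide now [ 0.03 -0.   -0.31] drz 1.3187 j [ 0.182  0.468 -0.2    0.904  0.001 -0.882] F [ 0.81 -0.69 -1.04] T [ 0.037 -0.467 -0.02 ]
```

```bash

python3 -m inch '{"slide":[[0,0,0.05],[0,0,0.05],[0,0,0]],"dr":[[0,0,-0.03],[0,0,0],[0,0,0]]}' | egrep 'pos|wrist';python3 d.py .5637 .1787 .17 2.887|grep -o "yaw.*"
python3 -m inch '{"slide":[[0,0,0.05],[0,0,0.05],[0,0,0]],"dr":[[0,0,0],[0,0,0],[0,0,0]]}' | egrep 'pos|wrist'; python3 d.py .5637 .1787 .17 2.887|grep -o "yaw.*"
```

```text
tool_pos: [0.5639, 0.1789, 0.1662]
wrist_force: [1.1, 0.5, -1.3]
yaw -2.0459 tilt [-0.0012  0.0004] slide_cm_after_rot [ 0.01 -0.03 -0.38] slide now [ 0.03  0.01 -0.38] drz 1.3503 j [ 0.182  0.468 -0.201  0.902  0.001 -0.913] F [ 1.05  0.49 -1.33] T [ 0.148 -0.216 -0.018]
tool_pos: [0.564, 0.1787, 0.1654]
wrist_force: [0.5, 0.7, -0.9]
yaw -2.0455 tilt [-0.0008 -0.    ] slide_cm_after_rot [ 0.03 -0.01 -0.46] slide now [ 0.02  0.03 -0.46] drz 1.3507 j [ 0.182  0.469 -0.203  0.9    0.    -0.914] F [ 0.54  0.71 -0.91] T [ 0.098 -0.006 -0.072]
```

```bash

python3 -m inch '{"slide":[[0,0,0.05],[0,0,0.05],[0,0,0]],"dr":[[0,0,0],[0,0,0],[0,0,0]]}' | egrep 'pos|wrist'
python3 -m inch '{"slide":[[0,0,0.05],[0,0,0]],"dr":[[0,0,0],[0,0,0]]}' | egrep 'pos|wrist'
python3 -m inch '{"slide":[[0,0,0.05],[0,0,0]],"dr":[[0,0,0],[0,0,0]]}' | egrep 'pos|wrist'; python3 d.py .5637 .1787 .17 2.887|grep -o "yaw.*"
```

```text
tool_pos: [0.5642, 0.1786, 0.1645]
wrist_force: [0.9, 0.2, -1.2]
tool_pos: [0.5643, 0.1787, 0.164]
wrist_force: [0.6, 0.1, -1.3]
tool_pos: [0.5644, 0.1787, 0.1635]
wrist_force: [-0.2, 0.7, -1.3]
yaw -2.0454 tilt [-0.0001  0.    ] slide_cm_after_rot [ 0.07 -0.02 -0.65] slide now [ 0.03  0.06 -0.65] drz 1.3508 j [ 0.182  0.471 -0.205  0.895  0.    -0.914] F [-0.15  0.73 -1.33] T [ 0.057 -0.021 -0.048]
```

```bash

python3 -m inch '{"slide":[[0,0,0.04],[0,0,0]],"dr":[[0,0,0],[0,0,0]]}' | egrep 'pos|wrist'
python3 -m inch '{"slide":[[0,0,0.03],[0,0,0]],"dr":[[0,0,0],[0,0,0]]}' | egrep 'pos|wrist'
python3 -m inch '{"slide":[[0,0,0.03],[0,0,0]],"dr":[[0,0,0],[0,0,0]]}' | egrep 'pos|wrist'; python3 d.py .5637 .1787 .17 2.887|grep -o "yaw.*"
```

```text
tool_pos: [0.5644, 0.1787, 0.1632]
wrist_force: [-0.3, 0.6, -1.0]
tool_pos: [0.5644, 0.1787, 0.1629]
wrist_force: [0.3, 0.6, -1.0]
tool_pos: [0.5644, 0.1787, 0.1626]
wrist_force: [0.1, 0.6, -1.1]
yaw -2.0454 tilt [0. 0.] slide_cm_after_rot [ 0.07 -0.02 -0.74] slide now [ 0.04  0.07 -0.74] drz 1.3508 j [ 0.182  0.472 -0.206  0.893  0.    -0.914] F [ 0.13  0.64 -1.11] T [0.061 0.018 0.01 ]
```

```bash

python3 -m inch '{"slide":[[0,0,0.03],[0,0,0]],"dr":[[0,0,0],[0,0,0]]}' | egrep 'pos|wrist'
python3 -m inch '{"slide":[[0,0,0.03],[0,0,0]],"dr":[[0,0,0],[0,0,0]]}' | egrep 'pos|wrist'
python3 -m inch '{"slide":[[0,0,0.03],[0,0,0]],"dr":[[0,0,0],[0,0,0]]}' | egrep 'pos|wrist'; python3 d.py .5637 .1787 .17 2.887|grep -o "yaw.*"
```

```text
tool_pos: [0.5645, 0.1787, 0.1624]
wrist_force: [-0.5, 0.2, 0.0]
tool_pos: [0.5645, 0.1787, 0.1622]
wrist_force: [0.1, -0.3, 1.0]
tool_pos: [0.5646, 0.1787, 0.1621]
wrist_force: [-0.6, 0.0, 1.4]
yaw -2.0454 tilt [0.0005 0.0001] slide_cm_after_rot [ 0.08 -0.02 -0.79] slide now [ 0.04  0.08 -0.79] drz 1.3508 j [ 0.182  0.472 -0.207  0.892 -0.    -0.914] F [-0.64  0.02  1.43] T [ 0.015  0.168 -0.031]
```

```bash

python3 -m inch '{"slide":[[0,0,-0.02],[0,0,0.01],[0,0,0.01],[0,0,0]],"dr":[[0,0,0],[0,0,0.05],[0,0,0.05],[0,0,0]]}' | egrep 'pos|wrist'; python3 d.py .5637 .1787 .17 2.887|grep -o "F.*"
python3 -m inch '{"slide":[[0,0,0.012],[0,0,0.012],[0,0,0]],"dr":[[0,0,0.05],[0,0,0.05],[0,0,0]]}' | egrep 'pos|wrist'; python3 d.py .5637 .1787 .17 2.887|grep -o "yaw.*"
```

```text
tool_pos: [0.5643, 0.1789, 0.1618]
wrist_force: [-0.8, 0.6, 1.8]
F [-0.78  0.61  1.76] T [0.153 0.146 0.013]
tool_pos: [0.5643, 0.179, 0.1616]
wrist_force: [-0.8, 0.6, 2.7]
yaw -2.2442 tilt [-0.0001  0.0005] slide_cm_after_rot [ 0.05 -0.04 -0.84] slide now [ 0.06  0.03 -0.84] drz 1.152 j [ 0.182  0.472 -0.207  0.891  0.001 -0.715] F [-0.77  0.63  2.66] T [ 0.292  0.3   -0.054]
```

```bash

python3 -m inch '{"slide":[[0,0,0.008],[0,0,0.012],[0,0,0.01],[0,0,0.012],[0,0,0]],"dr":[[0,0,0.05],[0,0,0.05],[0,0,0.05],[0,0,0.05],[0,0,0]]}' | egrep 'pos|wrist'; python3 d.py .5637 .1787 .17 2.887|grep -o "F.*"
python3 -m inch '{"slide":[[0,0,0.01],[0,0,0.012],[0,0,0.012],[0,0,0.012],[0,0,0]],"dr":[[0,0,0.05],[0,0,0.05],[0,0,0.05],[0,0,0.05],[0,0,0]]}' | egrep 'pos|wrist'; python3 d.py .5637 .1787 .17 2.887|grep -o "yaw.*"
```

```text
tool_pos: [0.5645, 0.1789, 0.1611]
wrist_force: [-0.6, 0.6, 2.1]
F [-0.61  0.57  2.08] T [0.204 0.126 0.007]
tool_pos: [0.5646, 0.1788, 0.1607]
wrist_force: [-1.2, 0.7, 2.0]
yaw -2.6434 tilt [0.0003 0.0002] slide_cm_after_rot [ 0.08 -0.03 -0.93] slide now [ 0.08  0.03 -0.93] drz 0.7528 j [ 0.182  0.473 -0.208  0.889  0.    -0.316] F [-1.23  0.66  1.97] T [0.207 0.049 0.032]
```

```bash

python3 -m inch '{"slide":[[0,0,0.012],[0,0,0.012],[0,0,0.012],[0,0,0.012],[0,0,0.012],[0,0,0.012],[0,0,0]],"dr":[[0,0,0.05],[0,0,0.05],[0,0,0.05],[0,0,0.05],[0,0,0.05],[0,0,0.05],[0,0,0]]}' | egrep 'pos|wrist'; python3 d.py .5637 .1787 .17 2.887|grep -o "F.*"
python3 -m inch '{"slide":[[0,0,0.012],[0,0,0.012],[0,0,0.012],[0,0,0.012],[0,0,0.012],[0,0,0.012],[0,0,0]],"dr":[[0,0,0.05],[0,0,0.05],[0,0,0.05],[0,0,0.05],[0,0,0.05],[0,0,0.05],[0,0,0]]}' | egrep 'pos|wrist'; python3 d.py .5637 .1787 .17 2.887|grep -o "yaw.*"
```

```text
tool_pos: [0.5646, 0.1787, 0.1599]
wrist_force: [-1.1, -0.2, 2.0]
F [-1.07 -0.2   2.04] T [0.173 0.024 0.024]
tool_pos: [0.5647, 0.1787, 0.1592]
wrist_force: [-0.1, 1.0, 2.0]
yaw 3.0401 tilt [0.0005 0.    ] slide_cm_after_rot [ 0.09 -0.02 -1.08] slide now [ 0.1  -0.01 -1.08] drz 0.1531 j [ 0.182  0.475 -0.21   0.885 -0.     0.283] F [-0.09  0.97  2.04] T [ 0.229 -0.042 -0.032]
```

```bash

python3 -m inch '{"slide":[[0,0,0.012],[0,0,0.012],[0,0,0.012],[0,0,0.012],[0,0,0.012],[0,0,0.012],[0,0,0]],"dr":[[0,0,0.05],[0,0,0.05],[0,0,0.05],[0,0,0.05],[0,0,0.05],[0,0,0.05],[0,0,0]]}' | egrep 'pos|wrist'; python3 d.py .5637 .1787 .17 2.887|grep -o "yaw.*"
```

```text
tool_pos: [0.5647, 0.1788, 0.1586]
wrist_force: [0.7, 0.7, 1.7]
yaw 2.7403 tilt [0.0006 0.0001] slide_cm_after_rot [ 0.1  -0.03 -1.14] slide now [ 0.09 -0.04 -1.14] drz -0.1467 j [ 0.182  0.475 -0.211  0.884  0.     0.583] F [0.74 0.69 1.74] T [ 0.177 -0.153 -0.039]
```

```bash

python3 -m inch '{"slide":[[0,0,0.012],[0,0,0.012],[0,0,0.012],[0,0,0.012],[0,0,0.012],[0,0,0.012],[0,0,0]],"dr":[[0,0,0.05],[0,0,0.05],[0,0,0.05],[0,0,0.05],[0,0,0.05],[0,0,0.05],[0,0,0]]}' | egrep 'pos|wrist'; python3 d.py .5637 .1787 .17 2.887|grep -o "yaw.*"
python3 -m inch '{"slide":[[0,0,0.012],[0,0,0]],"dr":[[0,0,0.05],[0,0,0]]}' | egrep 'pos|wrist'; python3 d.py .5637 .1787 .17 2.887|grep -o "yaw.*"
```

```text
tool_pos: [0.5647, 0.1786, 0.1578]
wrist_force: [1.0, 0.4, 2.3]
yaw 2.4402 tilt [ 0.0005 -0.0001] slide_cm_after_rot [ 0.09 -0.02 -1.22] slide now [ 0.08 -0.06 -1.22] drz -0.4468 j [ 0.182  0.476 -0.212  0.882 -0.     0.883] F [1.02 0.44 2.29] T [ 0.043 -0.172 -0.018]
tool_pos: [0.5646, 0.1786, 0.1577]
wrist_force: [1.3, 0.0, 0.8]
yaw 2.3902 tilt [ 0.0003 -0.0002] slide_cm_after_rot [ 0.09 -0.01 -1.23] slide now [ 0.07 -0.05 -1.23] drz -0.4968 j [ 0.182  0.476 -0.212  0.882 -0.     0.933] F [1.34 0.01 0.84] T [ 0.101 -0.199 -0.036]
```

Now small steps, watching the torque about the vertical axis.

```bash

python3 -m inch '{"slide":[[0,0,0.012],[0,0,0.01],[0,0,0]],"dr":[[0,0,0.04],[0,0,0.04],[0,0,0]]}' | egrep 'pos|wrist'; python3 d.py .5637 .1787 .17 2.887|grep -o "F.*"
python3 -m inch '{"slide":[[0,0,0.012],[0,0,0]],"dr":[[0,0,0.04],[0,0,0]]}' | egrep 'pos|wrist'; python3 d.py .5637 .1787 .17 2.887|grep -o "yaw.*"
```

```text
tool_pos: [0.5647, 0.1787, 0.1575]
wrist_force: [0.5, 0.6, 2.2]
F [0.48 0.57 2.23] T [ 0.139 -0.216  0.03 ]
tool_pos: [0.5646, 0.1787, 0.1574]
wrist_force: [0.7, 0.3, 2.1]
yaw 2.27 tilt [ 0.0004 -0.0001] slide_cm_after_rot [ 0.09 -0.02 -1.26] slide now [ 0.06 -0.07 -1.26] drz -0.617 j [ 0.182  0.477 -0.212  0.881 -0.     1.054] F [0.72 0.31 2.06] T [ 0.101 -0.187 -0.009]
```

```bash

python3 -m inch '{"slide":[[0,0,0.01],[0,0,0]],"dr":[[0,0,0.04],[0,0,0]]}' | egrep 'pos|wrist'; python3 d.py .5637 .1787 .17 2.887|grep -o "yaw.*"
```

```text
tool_pos: [0.5646, 0.1787, 0.1573]
wrist_force: [1.3, 0.1, 1.1]
yaw 2.2299 tilt [ 0.0003 -0.    ] slide_cm_after_rot [ 0.08 -0.02 -1.27] slide now [ 0.05 -0.07 -1.27] drz -0.6571 j [ 0.182  0.477 -0.213  0.881 -0.     1.094] F [1.35 0.12 1.13] T [ 0.154 -0.291  0.035]
```

```bash

python3 -m inch '{"slide":[[0,0,0.009],[0,0,0]],"dr":[[0,0,0.03],[0,0,0]]}' | egrep 'pos|wrist'; python3 d.py .5637 .1787 .17 2.887|grep -o "F.*"
python3 -m inch '{"slide":[[0,0,0.009],[0,0,0]],"dr":[[0,0,0.03],[0,0,0]]}' | egrep 'pos|wrist'; python3 d.py .5637 .1787 .17 2.887|grep -o "yaw.*"
```

```text
tool_pos: [0.5646, 0.1787, 0.1572]
wrist_force: [0.9, 1.1, 1.7]
F [0.86 1.13 1.7 ] T [ 0.135 -0.299 -0.001]
tool_pos: [0.5645, 0.1786, 0.1572]
wrist_force: [-0.3, 0.3, 3.1]
yaw 2.1696 tilt [ 0.0003 -0.0002] slide_cm_after_rot [ 0.08 -0.01 -1.28] slide now [ 0.05 -0.06 -1.28] drz -0.7174 j [ 0.182  0.477 -0.213  0.881 -0.     1.154] F [-0.32  0.29  3.06] T [ 0.067 -0.163 -0.003]
```

```bash

python3 -m inch '{"slide":[[0,0,0.009],[0,0,0]],"dr":[[0,0,0.03],[0,0,0]]}' | egrep 'pos|wrist'; python3 d.py .5637 .1787 .17 2.887|grep -o "yaw.*"
```

```text
tool_pos: [0.5645, 0.1786, 0.1571]
wrist_force: [0.3, 0.7, 4.7]
yaw 2.1394 tilt [ 0.0003 -0.0002] slide_cm_after_rot [ 0.08 -0.01 -1.29] slide now [ 0.05 -0.06 -1.29] drz -0.7476 j [ 0.182  0.477 -0.213  0.881 -0.     1.184] F [0.28 0.71 4.69] T [ 0.017 -0.112  0.021]
```

```bash

python3 -m inch '{"slide":[[0,0,-0.01],[0,0,0]],"dr":[[0,0,0.03],[0,0,0]]}' | egrep 'pos|wrist'; python3 d.py .5637 .1787 .17 2.887|grep -o "F.*"
python3 -m inch '{"slide":[[0,0,0],[0,0,0]],"dr":[[0,0,0.03],[0,0,0]]}' | egrep 'pos|wrist'; python3 d.py .5637 .1787 .17 2.887|grep -o "yaw.*"
```

```text
tool_pos: [0.5645, 0.1786, 0.1572]
wrist_force: [-0.3, -0.5, 3.2]
F [-0.25 -0.53  3.24] T [-0.112 -0.071  0.055]
tool_pos: [0.5645, 0.1786, 0.1571]
wrist_force: [0.5, -0.2, 4.7]
yaw 2.0783 tilt [ 0.0002 -0.0002] slide_cm_after_rot [ 0.08 -0.01 -1.29] slide now [ 0.04 -0.06 -1.29] drz -0.8087 j [ 0.182  0.477 -0.213  0.881 -0.     1.245] F [ 0.48 -0.2   4.72] T [-0.066 -0.071 -0.008]
```

```bash

python3 -m inch '{"slide":[[0,0,0],[0,0,0]],"dr":[[0,0,0.03],[0,0,0]]}' | egrep 'wrist'; python3 d.py .5637 .1787 .17 2.887|grep -o "F.*"
python3 -m inch '{"slide":[[0,0,0],[0,0,0]],"dr":[[0,0,0.03],[0,0,0]]}' | egrep 'pos|wrist'; python3 d.py .5637 .1787 .17 2.887|grep -o "yaw.*"
```

```text
wrist_force: [-0.0, -0.5, 5.5]
F [-0.02 -0.51  5.54] T [-0.142  0.02   0.071]
tool_pos: [0.5645, 0.1787, 0.1571]
wrist_force: [0.1, -0.7, 4.6]
yaw 2.0187 tilt [ 0.0002 -0.0001] slide_cm_after_rot [ 0.08 -0.02 -1.29] slide now [ 0.04 -0.07 -1.29] drz -0.8683 j [ 0.182  0.477 -0.213  0.881 -0.     1.305] F [ 0.15 -0.69  4.65] T [-0.051  0.013  0.05 ]
```

```bash

python3 -m inch '{"slide":[[0,0,0],[0,0,0]],"dr":[[0,0,0.03],[0,0,0]]}' | egrep 'wrist'; python3 d.py .5637 .1787 .17 2.887|grep -o "F.*"
python3 -m inch '{"slide":[[0,0,0],[0,0,0]],"dr":[[0,0,0.02],[0,0,0]]}' | egrep 'pos|wrist'; python3 d.py .5637 .1787 .17 2.887|grep -o "yaw.*"
```

```text
wrist_force: [0.8, -0.5, 4.9]
F [ 0.81 -0.52  4.9 ] T [-0.102 -0.051  0.129]
tool_pos: [0.5645, 0.1787, 0.1571]
wrist_force: [0.4, 0.1, 4.8]
yaw 1.969 tilt [ 0.0002 -0.0001] slide_cm_after_rot [ 0.08 -0.02 -1.29] slide now [ 0.03 -0.07 -1.29] drz -0.918 j [ 0.182  0.477 -0.213  0.881 -0.     1.355] F [0.44 0.06 4.83] T [-0.127 -0.069  0.158]
```

```bash

python3 -m inch '{"slide":[[0,0,0],[0,0,0]],"dr":[[0,0,0.02],[0,0,0]]}' | egrep 'wrist'; python3 d.py .5637 .1787 .17 2.887|grep -o "F.*"
python3 -m inch '{"slide":[[0,0,0],[0,0,0],[0,0,0]],"dr":[[0,0,0.015],[0,0,0],[0,0,0]]}' | egrep 'pos|wrist'; python3 d.py .5637 .1787 .17 2.887|grep -o "yaw.*"
```

```text
wrist_force: [-0.2, 0.2, 5.7]
F [-0.21  0.17  5.74] T [-0.044 -0.092  0.244]
tool_pos: [0.5645, 0.1787, 0.1571]
wrist_force: [0.4, -0.1, 4.9]
yaw 1.9344 tilt [ 0.0003 -0.0001] slide_cm_after_rot [ 0.08 -0.02 -1.29] slide now [ 0.03 -0.08 -1.29] drz -0.9526 j [ 0.182  0.477 -0.213  0.881 -0.     1.389] F [ 0.38 -0.06  4.9 ] T [-0.059 -0.116  0.305]
```

Torque now grows at about 4–5 N·m/rad with the cap fully lowered, so this is the end stop. I'll relax slightly and release.

```bash

python3 -m inch '{"slide":[[0,0,-0.02],[0,0,-0.02],[0,0,0]],"dr":[[0,0,-0.02],[0,0,-0.02],[0,0,0]]}' | egrep 'pos|wrist'; python3 d.py .5637 .1787 .17 2.887|grep -o "yaw.*"
python3 -m inch '{"slide":[[0,0,0],[0,0,0],[0,0,0],[0,0,0],[0,0,0],[0,0,0],[0,0,0],[0,0,0]],"dr":[[0,0,0],[0,0,0],[0,0,0],[0,0,0],[0,0,0],[0,0,0],[0,0,0],[0,0,0]]}' -1
python3 -m inch '{"slide":[[0,0,-0.5],[0,0,-1],[0,0,-2],[0,0,-2],[0,0,-2],[0,0,-2],[0,0,-2],[0,0,0],[0,0,0]],"dr":[[0,0,0],[0,0,0],[0,0,0],[0,0,0],[0,0,0],[0,0,0],[0,0,0],[0,0,0],[0,0,0]]}'
```

```text
tool_pos: [0.5645, 0.1787, 0.1572]
wrist_force: [2.3, -0.5, 1.9]
yaw 1.9736 tilt [-0.0001 -0.    ] slide_cm_after_rot [ 0.07 -0.02 -1.28] slide now [ 0.03 -0.07 -1.28] drz -0.9134 j [ 0.182  0.477 -0.213  0.881  0.     1.35 ] F [ 2.32 -0.55  1.93] T [-0.062 -0.422  0.077]
time_s: 33.0
tool_pos: [0.5645, 0.1787, 0.1574]
orientation: [[-0.391, 0.92, 0.0], [0.92, 0.391, 0.0], [0.0, 0.0, -1.0]]
wrist_force: [-0.0, -0.1, -0.2]
gripper_width: 1.003
gripper_force: 0.0
time_s: 33.9
tool_pos: [0.5647, 0.1788, 0.2731]
orientation: [[-0.391, 0.92, 0.002], [0.92, 0.391, 0.0], [-0.0, 0.002, -1.0]]
wrist_force: [-0.7, 0.3, -0.7]
gripper_width: 1.0
gripper_force: 0.0
```

```bash
python3 - <<'E'
from h import *
s=arm.snapshot('scene'); c=[.5647,.1787]; y=1.98; R=(0,0,255)
cv2.imwrite('pics/end.png',crop(s,[*c,.12],30,6.5,[(circ(c,.031,.112),R),(circ(c,.031,.136),R),(rect(c,.052,.02,y,.166),(0,255,0))]))
E
```

```text
(no output)
```

View pics/end.png

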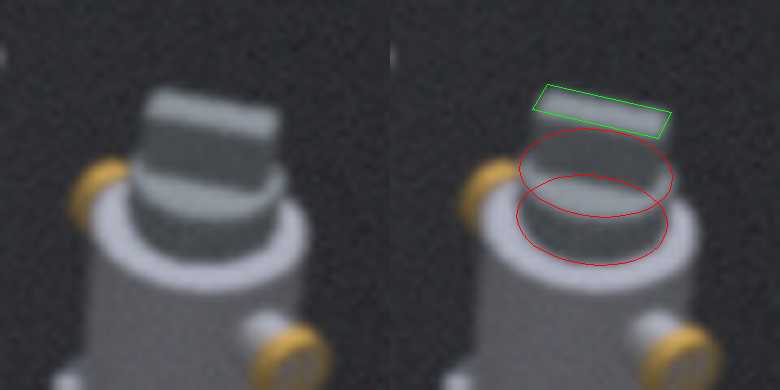

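The cap sits level and low on the shoulder: the skirt bottom at (205,262) matches the outline for a rim 2 mm up, and the gripper is clear.

```bash
python3 -c "
from cell import arm
print(arm.job_done())"
```

```text
the job is handed in; nothing more can be done
None
```

The grey cap is screwed fully home on the water filter: it dropped into the thread turning anticlockwise, then ran clockwise to the end stop (about 0.3 N·m, peak push about 7 N); it was then released and the job handed in at about 34 s.

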